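# Prop the sprung catch and free the stem

### The job

The handlebar stem on the sloping ramp is locked down by a sprung catch that shuts as soon as it is let go. Put the wood offcut that lies in front of the wedge lane into the yellow tub, slide the wooden wedge nose first up the lane, between the fence and the catch's pin, until it holds the catch fully open by itself, and only then lift the stem out and lay it flat in the aluminium tray. Leave the wedge in place holding the catch open, the tub upright, and the other things on the bench where they are.

Things in the scene. Friction and masses are not known exactly. Their poses are not given: they have to be found in the camera images.
- ramp: Plywood ramp, fixed; origin on the bench under its middle, turned about z only. Bed slopes at 25 deg, rising along its +x, which points away from the robot and to its right. Bed axes: u up the slope, v = +y (level), n square to the bed. Bed point (u,v,n) mm is x = u cos25 - n sin25, y = v, z = 100 + u sin25 + n cos25 in this frame. Bed: u -88 to 85, v -98 to 92.
- lane_mouth (a point): Bed point u -28, v 0, n 0; axes as the ramp. The wedge lane runs up the slope (+u) from here between the fixed dark steel fence (face v 0, u -28 to 8, 32 mm high, 14 mm thick towards -v, its mouth flared outward down to u -39) and the catch's pin. The bed below the lane is clear but for the offcut.
- catch (a joint): Sprung steel catch, slides along +v: 0 shut, grows as it opens, stop at 0.028 m. Its bar (u 48 to 62, n 42 to 50) reaches 10 mm over the stem when shut (to v -57) and must open over 10 mm to clear it. An arm (n 42 to 50) runs from the bar down-slope at v 12 to 24 to u -27 and carries the pin. The spring shuts it with 2.5 to 4 N. Guide and spring housing, up to n 61, stand at u 40 to 70, v -37 to 92.
- catch_pin (a point): Point on the axis of the catch's hanging round pin (12 mm across, down to 4 mm above the bed), at n 15; u -20, v 18 when shut; moves with the catch. Shut, the gap between pin and fence is 12 mm.
- seat (a point): Where the stem's centre lies in its cradle: bed point u 18, v -65, n 20, fixed to the ramp. The cradle has end stops and corner cheeks 14 mm high; the stem's sides are free from u -26 to 61, with 35 mm room on either side of its neck.
- wedge_mid (a point): Loose wooden wedge 125 (x) x 28 (y) x 30 (z) mm, 60 g, lies on the bench; point at its middle. Face y = -14 is straight (goes along the fence). The other is parallel to it from x -62.5 to 7.5, then tapers to the 8 mm nose at x +62.5. Slid up the bed under the arm (about 4 to 10 N) it pushes the pin aside; with its centre at u -24 to -10 the catch is open 16 mm and the wedge stays by itself.
- stem_mid (a point): Black handlebar stem, 114 (x) x 36 (y) x 40 (z) mm, about 150 g; point at its middle, half-way up. Neck, x -20 to 14, is 30 mm wide and can be pinched across y. Starts in the cradle under the catch's bar, x up-slope, z square to the bed.
- offcut_mid (a point): Wood offcut, plain block 30 (x) x 44 (y) x 30 (z) mm, about 40 g; point at its centre. Starts on the bed before the lane's mouth (u about -72, v 16 to 30), held by friction, its axes along u, v, n.
- tub: Round open yellow tub, loose, 300 g, 57 mm high, 119 mm across the rim, about 90 mm across inside at the floor; origin at the centre of its underside.
- tray: Shallow aluminium tray, fixed, 200 (x) x 120 (y) x 22 mm high, walls and floor 4 mm thick; origin at the centre of its underside.
- grease_tub: Bystander: round black grease tub with ribbed lid, 70 mm across, 74 mm tall; origin at the centre of its underside.
- cassette: Bystander: bicycle sprocket cassette, 128 mm across, 29 mm tall; origin at the centre of its underside.
- wood_driver: Bystander: wood-handled screwdriver, 239 mm long, 30 mm tall; origin at the centre of its underside.
- comb_wrench: Bystander: steel combination wrench, 194 mm long, 5 mm tall; origin at the centre of its underside.
- gauge: Bystander: round tyre pressure gauge with brass stem, 104x60x25 mm; origin at the centre of its underside.
- tape_roll: Bystander: roll of tape, 75 mm across, 19 mm tall; origin at the centre of its underside.
Mind the look-alikes: they are no part of the job. Of the things that look like the part that bears wedge_mid, the larger one is meant.

How it is judged:
By the outcome, as a careful person would: the job done as asked, in the order asked, and still so for the second after the job is handed in, with the robot touching nothing.
It also fails if it takes over 72 s, if anything falls off the work surface, if the arm or the gripper's body presses on something with over 40 N, if the wrist force passes 120 N, or if a joint passes its speed limit or range.

### The arm

A 7-joint arm with a two-finger parallel gripper is mounted at the origin on a cart in front of the work surface, level with it; the furniture and walls round the work are solid. World frame = base frame: x ahead of the robot, y to its left, z up, the work surface at z = 0. Lengths are in m, angles in rad, forces in N, time in s.
With the tool pointing down it reaches from about 0.35 to 0.9 m from the base axis. Payload 7.2 kg.
Tool frame: the origin (TCP) lies on the centre line of the jaws, within the pads' length; the fingertips stand 22 mm ahead of it and the grasp point (between the pads) lies 3 mm ahead of it; z points along the fingers, y is the line along which they close (so a half turn about z gives the same grasp; the last joint's range is limited). The gripper opens to 85 mm and grips with 20 to 120 N. Pads are 22 mm wide; open, the fingers measure 114 mm over their backs; the gripper's body (76 mm by 85 mm) begins 54 mm behind the grasp point. The pads swing forward as they close: fully open they stand 13 mm farther back than shut.
Start: joints at [1.058, 0.411, -0.013, 1.596, 0.006, 1.134, -0.082], TCP at [0.269, -0.564, 0.253] pointing down, gripper open.
Joint ranges: [-2.95, 2.95], [-0.29, 1.99], [-1.47, 1.44], [0.14, 2.54], [-1.03, 4.17], [0.13, 1.85], [-2.86, 2.86]. Speed limits (rad/s): [2.39, 2.39, 3.01, 3.01, 3.14, 3.14, 3.14].

### API

Orientations are given as a rotation vector (axis times angle).
In Python, from workcell import read_state, snapshot, arm gives the robot as it stands.
- The arm moves only by the tool carry_out, never from a script. Its argument "commands" is a list of rows, each a list of 7 numbers: the opening, from -1 (shut) to 1 (fully open), then the shift along the tool's x, y, z in mm, then the turn, a rotation vector about the tool's x, y, z in degrees. A call has 1 to 20 rows; each row shifts and turns the commanded pose from where the row before left it, along the tool's axes as they then stand; what a row does not reach is not made up. A row lasts 1/8 s, in which the tool goes at most 62.5 mm and 10.7 degrees, less where a joint would pass 70% of its speed; a pose out of reach is approached as far as the arm can. A call is refused whole if a number of a shift passes 62.5 or a number of a turn 10.7, either way. A call with a gripper value outside its range is refused whole. The fingers move at their own pace and stop on an object; the grip force is fixed at half the most. Time passes only in rows, so rows that do not move let the fingers close. It gives the time, the measured TCP pose, the force, the opening and the grip force at its end, in the units of the state.
- read_state(): the state, without advancing time (a new reading comes with each control period).
- snapshot(name): name is "side" or "top" or "wrist"; returns a dict with "color" (400x640x3 uint8, red, green, blue), "z_map" (400x640 float32, m along the optical axis (not along the pixel's ray), 0 where there is no reading), "vfov" (degrees; the focal length in pixels is half the picture's height over the tangent of half this angle, whatever the lens; pixels are square), "cx", "cy" (the principal point, pixels), "R" (3x3) and "t" (3): a world point X has camera coordinates R X + t. Camera axes: x right, y down, z forward; pixel columns grow to the right and rows downward; lengths in m; the calibration is good to about 2 mm. The wrist camera is an equidistant fisheye: a pixel r from the principal point sees the ray r / f radians off the axis. A picture is of the moment at which its call begins.
- arm.sign_off(): hands the job in; it is judged then, once.
The state is a dict: "time_s": time; "qpos": joint angles; "qvel": joint speeds; "joint_efforts": joint torques, N m; "tool_pos": TCP position; "ee_rot": TCP orientation; "contact_force": force on the tool from outside, world axes, zero at the start; "moment": the same for the moment, N m; "gripper_width": finger opening in m; "finger_force": force on a finger pad.
Only numpy, scipy, OpenCV 4.12 (cv2) and the standard library are available. Lean on these libraries where they do the work, as an engineer would, in place of code of your own. Each camera call takes 0.05 s, during which the arm holds its last target. There are 200 camera calls.

## Working session

There is one attempt and no reset: what is moved stays moved. The work goes in short steps, Python scripts to look and compute and a tool call to move; the robot and the scene stay as the last step left them, time stands still between calls to the robot, and variables do not carry over. Pictures are saved under pics/ and viewed, at most 13 in all, crops included, and the job is handed in when it is done.

Besides the shell and the picture viewer there is one more tool, called after "Request:" by a JSON object that holds its "fn" and its "kwargs", one argument or row to a line. carry_out: Moves the arm, as the interface text tells. Its arguments: {"type":"object","properties":{"commands":{"type":"array","items":{"type":"array","items":{"type":"number"}}}},"required":["commands"]}

```bash
ls; mkdir -p pics; cat > h.py <<'E'
import numpy as np,cv2
from scipy.spatial.transform import Rotation as Rn
from workcell import read_state,snapshot,arm
def cloud(s):
    h,w=s["z_map"].shape;f=h/2/np.tan(np.radians(s["vfov"])/2)
    u,v=np.meshgrid(np.arange(w),np.arange(h));z=s["z_map"]
    P=np.dstack([(u-s["cx"])/f*z,(v-s["cy"])/f*z,z])
    return (P-s["t"])@s["R"]
def save(s,n): cv2.imwrite("pics/"+n,s["color"][...,::-1])
E
python3 - <<'E'
from h import *
import pickle
for n in("side","top"):
    s=snapshot(n);save(s,n+"0.png");pickle.dump(s,open(n+"0.pkl","wb"))
    print(n,s["vfov"],-s["R"].T@s["t"])
print(read_state())
E
```

```text
pics
side 42.68771597071574 [-0.16865058 -1.56464623  0.77566049]
top 53.03650066344022 [ 0.32536376 -0.04295471  1.31242697]
{'time_s': 0.1, 'qpos': array([ 1.0577918 ,  0.41178496, -0.01269778,  1.59697277,  0.00562736,
        1.13431594, -0.08219362]), 'qvel': array([ 5.03284661e-04, -1.57926831e-03,  4.19782531e-05, -1.51433961e-03,
       -1.21544145e-03, -2.78533545e-03,  1.37241467e-03]), 'joint_efforts': array([ 2.24583535e-03, -6.01830339e+01,  6.84066229e-01, -3.00087047e+01,
        1.40932534e-02,  6.42208586e-03,  7.38302629e-05]), 'tool_pos': array([ 0.26869556, -0.56382419,  0.25255393]), 'ee_rot': array([-3.06286553e+00, -6.92693092e-01,  7.01917714e-04]), 'contact_force': array([ 1.07176754,  0.60483103, -0.86233214]), 'moment': array([-0.02187568,  0.02673278,  0.0130628 ]), 'finger_force': 0.0, 'gripper_width': 0.08539091802020088}
```

View pics/top0.png

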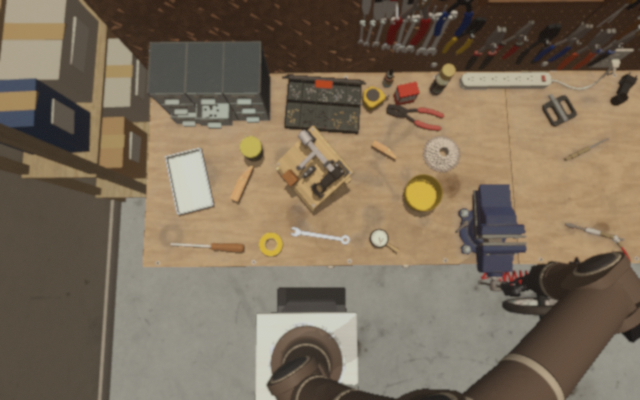

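View pics/side0.png

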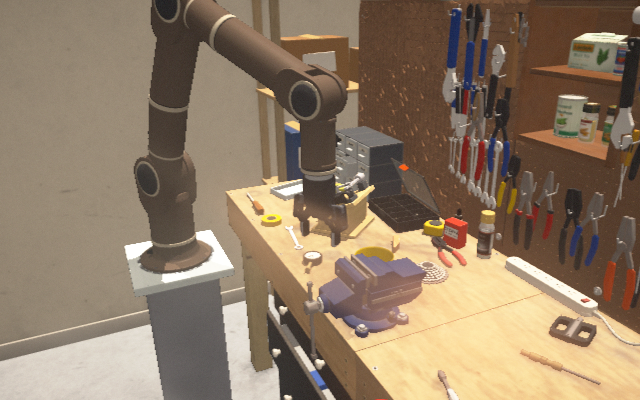

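The top view shows the ramp at about (315,170). There are two wedge candidates, at (243,184) on the left (longer) and (384,150) on the right (shorter). The tray is at (190,181), the yellow tub at (423,195), the grease tub at (252,149), the tape at (270,244) and the driver at (208,246).

```bash
python3 - <<'E'
from h import *
import pickle
s=pickle.load(open("top0.pkl","rb"));C=cloud(s);im=s["color"][...,::-1]
a=cv2.resize(im[115:220,225:405],None,fx=4.4,fy=4.4,interpolation=cv2.INTER_CUBIC);cv2.imwrite("pics/c1.png",a)
hsv=cv2.cvtColor(im,cv2.COLOR_BGR2HSV)
H=C[...,2]
# objects above bench: components
m=((H>0.012)&(C[...,0]>0.25)&(C[...,0]<0.85)).astype(np.uint8)
n,l,st,ce=cv2.connectedComponentsWithStats(m)
for i in range(1,n):
    if st[i,4]>25:
        mm=l==i;P=C[mm];z=np.percentile(P[:,2],90)
        r=cv2.minAreaRect((P[:,:2]*1000).astype(np.float32))
        print(ce[i].round(),st[i,4],"z90",z.round(3),np.round(r[0]),np.round(r[1]),round(r[2]))
for u,v in[(290,178),(293,171),(315,140),(340,170),(318,200),(290,165)]:print((u,v),C[v,u].round(3))
E
```

```text
[210.  97.] 5759 z90 0.237 [667. 121.] [708. 271.] 47
[324.  82.] 294 z90 0.203 [ 611. -108.] [534. 238.] 11
[ 32. 122.] 3907 z90 0.233 [536. 474.] [1103.  176.] 59
[406.  97.] 248 z90 0.087 [ 841. -339.] [20. 68.] 3
[619. 100.] 111 z90 0.041 [ 594. -558.] [  30. 1161.] 26
[315. 160.] 4129 z90 0.159 [600. -29.] [253. 539.] 81
[373. 102.] 186 z90 0.04 [ 833. -232.] [34. 73.] 1
[560. 110.] 500 z90 0.022 [ 599. -462.] [ 92. 996.] 28
[404. 112.] 31 z90 0.017 [ 569. -198.] [ 29. 576.] 60
[251. 148.] 450 z90 0.078 [507.  87.] [443.  68.] 27
[442. 153.] 437 z90 0.03 [ 494. -281.] [ 91. 576.] 44
[383. 149.] 166 z90 0.026 [ 676. -264.] [92. 22.] 58
[578. 153.] 109 z90 0.02 [ 497. -500.] [ 19. 976.] 22
[188. 180.] 369 z90 0.025 [453. 246.] [597. 205.] 47
[241. 184.] 329 z90 0.034 [440. 114.] [370. 119.] 36
[427. 190.] 403 z90 0.057 [ 422. -252.] [117. 444.] 39
[492. 230.] 4389 z90 0.156 [ 318. -384.] [285. 619.] 23
[586. 275.] 4791 z90 0.645 [ 319. -542.] [142. 990.] 7
[381. 239.] 330 z90 0.026 [ 378. -256.] [100.  59.] 73
[270. 244.] 333 z90 0.023 [365.  53.] [194.  71.] 88
[227. 247.] 270 z90 0.03 [352. 141.] [371.  27.] 86
(290, 178) [0.567 0.044 0.097]
(293, 171) [0.592 0.036 0.081]
(315, 140) [ 0.677 -0.034  0.13 ]
(340, 170) [ 0.576 -0.107  0.161]
(318, 200) [ 0.5   -0.041  0.076]
(290, 165) [0.613 0.046 0.076]
```

View pics/c1.png

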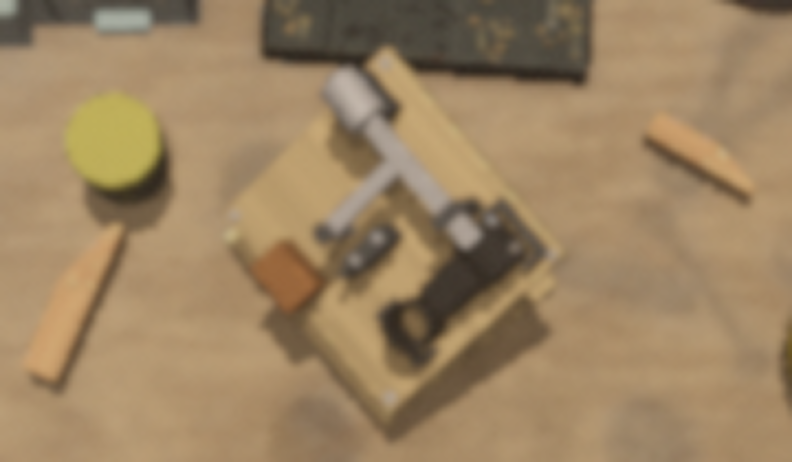

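Two things look like the wedge. The left one in the crop (75,305) is about 124 mm long, and the right one (700,158) is about 90 mm. The left is the larger, so it's the one meant; its nose is up-right, and its straight face is the lower-right side. The offcut is reddish, at (287,277) in the crop. Next is fitting the bed plane and the coarse poses.

```bash
cat >> h.py <<'E'
def go(pos=None,R=None):
    "shift in present tool axes (mm), and turn rotvec (deg)"
    s=read_state();A=Rn.from_rotvec(s["ee_rot"])
    if pos is not None: print("shift",(A.inv().apply(np.array(pos)-s["tool_pos"])*1000).round(1))
    if R is not None: print("turn",(A.inv()*R).as_rotvec(degrees=True).round(1))
def ray(s,px):
    h=s["color"].shape[0];f=h/2/np.tan(np.radians(s["vfov"])/2)
    px=np.atleast_2d(px).astype(float)
    d=np.c_[(px[:,0]-s["cx"])/f,(px[:,1]-s["cy"])/f,np.ones(len(px))]
    return -s["R"].T@s["t"],d@s["R"]
def onz(s,px,z):
    c,d=ray(s,px);return c+d*((z-c[2])/d[:,2])[:,None]
E
python3 - <<'E'
from h import *
import pickle
s=pickle.load(open("top0.pkl","rb"));C=cloud(s)
cp=lambda x,y:(225+x/4.4-.4,115+y/4.4-.4)
# bed plane from bare patches
P=np.vstack([C[int(y)-2:int(y)+3,int(x)-2:int(x)+3].reshape(-1,3) for x,y in[cp(285,175),cp(260,215),cp(345,345),cp(385,375),cp(480,120),cp(420,80),cp(420,230)]])
A=np.c_[P[:,:2],np.ones(len(P))];k,_,_,_=np.linalg.lstsq(A,P[:,2],rcond=None)
print("slope",np.degrees(np.arctan(np.hypot(*k[:2]))),"yaw",np.degrees(np.arctan2(k[1],k[0])),k,np.std(A@k-P[:,2]))
for n,p,z in[("lowcorner R",(388,418),None),("low L",(232,215),None),("hi L",(388,52),None),("hi R",(560,258),None),("offcut",(287,277),.095),("wtail L",(28,370),.03),("wtail R",(55,385),.03),("wnose",(118,230),.03)]:
    c,d=ray(s,[cp(*p)]);
    if z: X=c+d[0]*(z-c[2])/d[0,2]
    else:
        t=(k[0]*c[0]+k[1]*c[1]+k[2]-c[2])/(d[0,2]-k[0]*d[0,0]-k[1]*d[0,1]);X=c+t*d[0]
    print(n,X.round(3))
im=s["color"][...,::-1];hsv=cv2.cvtColor(im,cv2.COLOR_BGR2HSV)
ys,xs=np.mgrid[0:400,0:640]
m=(cv2.inRange(hsv,(20,150,100),(32,255,255))>0)&(abs(xs-423)<30)&(abs(ys-195)<30)
(c,r)=cv2.minEnclosingCircle(np.argwhere(m)[:,::-1].astype(np.float32));print("tub",c,r,onz(s,[c],.057))
for p in[(167,155),(197,149),(213,208),(182,214)]:print("tray",onz(s,[p],.022).round(3))
E
```

```text
slope 26.85459209384886 yaw -179.2828563650619 [-0.5062932  -0.00633736  0.38544512] 0.09309162631479712
lowcorner R [ 0.461 -0.026  0.152]
low L [0.619 0.086 0.071]
hi L [ 0.764 -0.026 -0.001]
hi R [ 0.581 -0.147  0.092]
offcut [0.569 0.045 0.095]
wtail L [0.514 0.24  0.03 ]
wtail R [0.503 0.22  0.03 ]
wnose [0.618 0.175 0.03 ]
tub (422.6142883300781, 192.5) 18.94057273864746 [[ 0.52355389 -0.37356872  0.057     ]]
tray [[0.663 0.456 0.022]]
tray [[0.682 0.357 0.022]]
tray [[0.485 0.299 0.022]]
tray [[0.467 0.399 0.022]]
```

Request:
{"fn": "carry_out", "kwargs": {
  "commands": [
    [1, 0, 0, -50, 0, 0, 0],
    [1, 0, 0, -50, 0, 0, 0],
    [1, 0, 0, -50, 0, 0, 0],
    [1, 0, 0, 0, 0, 0, -10],
    [1, 0, 0, 0, 0, 0, -10],
    [1, 0, 0, 0, 0, 0, -10],
    [1, 0, 0, 0, 0, 0, -10]
  ]
}}

```text
time_s: 0.98
tool_pos: [0.2688, -0.564, 0.4028]
ee_rot: [-2.637, -1.706, -0.0]
contact_force: [0.8, 0.3, 0.3]
gripper_width: 0.0854
finger_force: 0.0
```

Request:
{"fn": "carry_out", "kwargs": {
  "commands": [
    [1, 50, 6, -2, 0, 0, -10],
    [1, 50, -3, -2, 0, 0, -10],
    [1, 48, -11, -2, 0, 0, -10],
    [1, 46, -18, -2, 0, 0, -10],
    [1, 42, -26, 0, 0, 0, -10],
    [1, 38, -33, 0, 0, 0, -10],
    [1, 31, -40, 0, 0, 0, 0],
    [1, 31, -40, 0, 0, 0, 0],
    [1, 31, -40, 0, 0, 0, 0],
    [1, 31, -40, 0, 0, 0, 0],
    [1, 0, 0, 0, 0, 0, 0]
  ]
}}

```text
time_s: 2.35
tool_pos: [-0.0123, -0.317, 0.4113]
ee_rot: [1.447, 2.788, -0.0]
contact_force: [0.7, 0.6, -0.6]
gripper_width: 0.0853
finger_force: 0.0
```

```bash
python3 - <<'E'
from h import *
import pickle
s=snapshot("wrist");save(s,"w1.png");pickle.dump(s,open("w1.pkl","wb"))
print(s["vfov"],s["cx"],s["cy"],-s["R"].T@s["t"],s["R"][2]);st=read_state();print(st["tool_pos"],st["ee_rot"],st["qpos"])
t=pickle.load(open("top0.pkl","rb"))
cp=lambda x,y:(225+x/4.4-.4,115+y/4.4-.4)
for p,z in[((388,418),.063),((232,215),.063),((388,52),.136),((560,258),.136)]:print(onz(t,[cp(*p)],z).round(3))
E
```

```text
65.70646984690485 324.43929562010123 200.49594890485722 [-0.05267695 -0.26051763  0.53199324] [ 0.1560924  -0.22486121 -0.96180695]
[-0.0103398  -0.31718325  0.41128224] [1.44290988e+00 2.78980648e+00 9.44015919e-05] [ 1.35255278 -0.26343578  0.07345325  1.96456283  0.01864331  1.43943106
  2.03720383]
[[ 0.472 -0.025  0.063]]
[[0.621 0.087 0.063]]
[[ 0.718 -0.028  0.136]]
[[ 0.572 -0.144  0.136]]
```

View pics/w1.png

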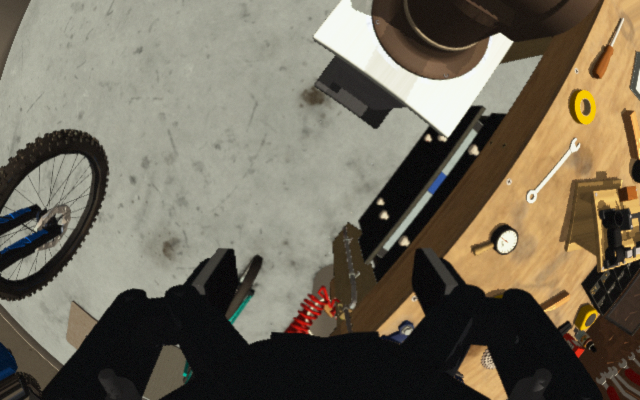

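The picture was taken over the floor because I rotated the shift the wrong way; the ramp is only at the right edge, (620,230). I'll take the shift from a script now.

```bash
python3 - <<'E'
from h import *
go([.58,-.01,.40],Rn.from_matrix(np.array([[-.629,.777,0],[.777,.629,0],[0,0,-1]])))
E
```

```text
shift [-90.5 659.3  11.6]
turn [ 0.   0.  -3.7]
```

Request:
{"fn": "carry_out", "kwargs": {
  "commands": [
    [1, -7, 50, 1, 0, 0, 0],
    [1, -7, 50, 1, 0, 0, 0],
    [1, -7, 50, 1, 0, 0, 0],
    [1, -7, 50, 1, 0, 0, 0],
    [1, -7, 50, 1, 0, 0, 0],
    [1, -7, 50, 1, 0, 0, 0],
    [1, -7, 50, 1, 0, 0, 0],
    [1, -7, 50, 1, 0, 0, 0],
    [1, -7, 50, 1, 0, 0, 0],
    [1, -7, 50, 1, 0, 0, 0],
    [1, -7, 50, 1, 0, 0, 0],
    [1, -7, 50, 0, 0, 0, 0],
    [1, -6, 59, 0, 0, 0, -3.7],
    [1, 0, 0, 0, 0, 0, 0],
    [1, 0, 0, 0, 0, 0, 0]
  ]
}}

```text
time_s: 4.28
tool_pos: [0.5831, -0.0174, 0.399]
ee_rot: [-1.341, -2.831, -0.013]
contact_force: [-0.1, -0.6, 0.4]
gripper_width: 0.0853
finger_force: 0.0
```

```bash
python3 - <<'E'
from h import *
import pickle
s=snapshot("wrist");save(s,"w2.png");pickle.dump(s,open("w2.pkl","wb"))
print(-s["R"].T@s["t"],s["R"][2]);st=read_state();print(st["tool_pos"],st["ee_rot"],st["qpos"])
E
```

```text
[0.53937655 0.03464132 0.52051824] [ 0.16669214 -0.20156616 -0.96518641]
[ 0.58279487 -0.0183731   0.39953192] [-1.34388893 -2.83074682 -0.01154627] [ 0.64217088  0.40853847 -0.98151137  1.42733578  0.32701149  1.48396564
  0.35554272]
```

View pics/w2.png

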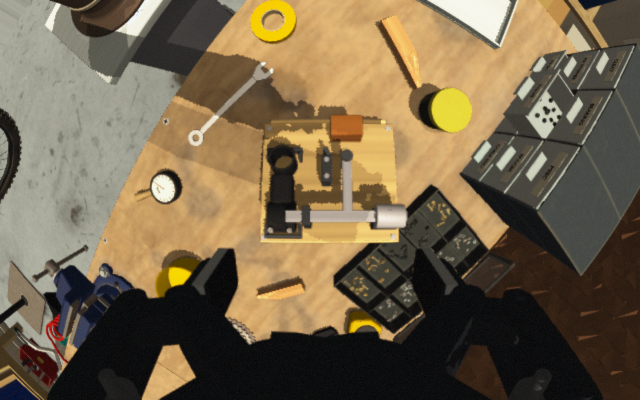

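The wrist view shows the ramp square on. Its bed corners are about (262,122), (394,122), (398,241) and (262,241). The offcut is at (347,128), the pin at (347,156), the fence at (325,167), the stem at (283,190) and the large wedge at (402,50).

```bash
cat >> h.py <<'E'
def wdir(s,px):
    f=s["color"].shape[0]/2/np.tan(np.radians(s["vfov"])/2)
    px=np.atleast_2d(px).astype(float);d=px-[s["cx"],s["cy"]];r=np.linalg.norm(d,axis=1)+1e-9
    th=r/f;return np.c_[d/r[:,None]*np.sin(th)[:,None],np.cos(th)]
def wcloud(s):
    h,w=s["z_map"].shape;u,v=np.meshgrid(np.arange(w),np.arange(h))
    d=wdir(s,np.c_[u.ravel(),v.ravel()]);P=d/d[:,2:]*s["z_map"].reshape(-1,1)
    return ((P-s["t"])@s["R"]).reshape(h,w,3)
def wplane(s,px,z=None,pl=None):
    c=-s["R"].T@s["t"];d=wdir(s,px)@s["R"]
    if pl is None: pl=(np.array([0,0,1.]),z)
    n,o=pl;t=(o-n@c)/(d@n);return c+d*t[:,None]
E
python3 - <<'E'
from h import *
import pickle
s=pickle.load(open("w2.pkl","rb"));C=wcloud(s)
pts=[(305,150),(370,160),(375,190),(330,230),(360,230),(300,235),(385,150),(305,140)]
P=np.vstack([C[y-3:y+4,x-3:x+4].reshape(-1,3) for x,y in pts]);P=P[np.isfinite(P).all(1)&(P[:,2]>.03)]
for _ in range(4):
    c=P.mean(0);n=np.linalg.svd(P-c)[2][2];n*=np.sign(n[2]);e=(P-c)@n;P=P[abs(e)<max(2*e.std(),.001)]
print("slope",np.degrees(np.arccos(n[2])),"yaw",np.degrees(np.arctan2(-n[1],-n[0])),e.std(),len(P))
im=s["color"][...,::-1];hsv=cv2.cvtColor(im,cv2.COLOR_BGR2HSV)
ca=[(262,122),(397,122),(398,242),(262,242)]
print("corners",wplane(s,ca,pl=(n,n@c)).round(4))
ys,xs=np.mgrid[0:400,0:640]
m=(cv2.inRange(hsv,(0,130,90),(14,255,255))>0)&(abs(xs-347)<22)&(abs(ys-127)<18)
print("offcut px",m.sum(),xs[m].min(),xs[m].max(),ys[m].min(),ys[m].max())
print("offc",np.median(C[m],0).round(4))
for nm,p in[("tray",0)]:pass
cv2.imwrite("pics/w2c.png",cv2.resize(im[100:255,240:415],None,fx=3.8,fy=3.8,interpolation=cv2.INTER_CUBIC))
E
```

```text
slope 24.975443967563578 yaw -51.08765234692583 0.0007586208591711262 330
corners [[ 0.4705 -0.0262  0.0625]
 [ 0.6257  0.1013  0.0616]
 [ 0.7211 -0.0275  0.1362]
 [ 0.5769 -0.1446  0.1365]]
offcut px 824 330 362 114 141
offc [0.5694 0.0441 0.0964]
```

View pics/w2c.png

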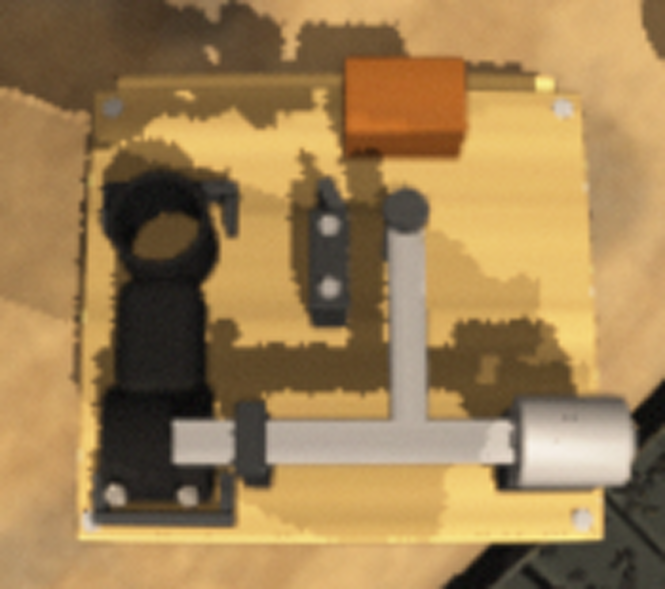

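The enlarged crop shows the offcut at (405,108), the pin cap at (405,210), the fence top at (330,265) with its right face at x≈349, the catch arm at x≈407, and the stem at (160,340).

```bash
python3 - <<'E'
from h import *
import pickle
s=pickle.load(open("w2.pkl","rb"))
yaw=np.radians(-51.0);S,Cc=np.sin(np.radians(25)),np.cos(np.radians(25))
ud=np.array([np.cos(yaw),np.sin(yaw),0]);V=np.array([-np.sin(yaw),np.cos(yaw),0]);k=np.array([0,0,1.])
U=Cc*ud+S*k;N=-S*ud+Cc*k
q=lambda x,y:(240+x/3.8-.37,100+y/3.8-.37)
# bed plane offset from corners, arbitrary; use plane through measured corners mean
Cn=np.array([[.4705,-.0262,.0625],[.6257,.1013,.0616],[.7211,-.0275,.1362],[.5769,-.1446,.1365]])
c0=Cn.mean(0)
O=c0-U*((c0[2]-.1)/S)   # on bed, z=.1 => u=0
def uvn(p,n): 
    X=wplane(s,[q(*p)],pl=(N,N@(O+N*n*1e-3)))[0]-O;return (np.array([X@U,X@V,X@N])*1e3).round(1)
for nm,p,n in[("Ledge",(82,300),0),("Redge",(594,300),0),("fence face",(350,290),32),("fence L",(309,290),32),("fence bot",(330,326),32),("pin cap",(405,210),50),("arm L",(388,330),50),("arm R",(428,330),50),("bar up",(350,421),50),("bar dn",(350,465),50),("bar tip",(172,440),50),("off TL",(346,58),30),("off TR",(467,60),30),("off BL",(346,140),30),("off BR",(464,140),30),("stem",(160,340),40)]:print(nm,uvn(p,n))
print(O)
E
```

```text
Ledge [ -2.2 -96.7  -0. ]
Redge [-3.2 93.1 -0. ]
fence face [ 2.2  1.4 32. ]
fence L [  2.3 -12.5  32. ]
fence bot [14.7 -5.4 32. ]
pin cap [-20.5  19.   50. ]
arm L [19.9 13.  50. ]
arm R [19.9 25.9 50. ]
bar up [49.3  0.9 50. ]
bar dn [63.2  0.9 50. ]
bar tip [ 55.7 -55.3  50. ]
off TL [-85.1   0.3  30. ]
off TR [-85.2  44.1  30. ]
off BL [-53.    0.2  30. ]
off BR [-53.6  41.9  30. ]
stem [ 21.3 -61.4  40. ]
[ 0.59962967 -0.02558328  0.1       ]
```

```bash
cat >> h.py <<'E'
yaw=np.radians(-51.0);S_,C_=np.sin(np.radians(25)),np.cos(np.radians(25))
ud=np.array([np.cos(yaw),np.sin(yaw),0]);V=np.array([-np.sin(yaw),np.cos(yaw),0]);k=np.array([0,0,1.])
U=C_*ud+S_*k;N=-S_*ud+C_*k;O=np.array([.6008,-.0251,.1])
RR=Rn.from_matrix(np.c_[-U,V,-N]);bed=lambda u,v,n:O+(U*u+V*v+N*n)/1e3
def down(yaw_x): # tool down, tool x at this azimuth deg
    a=np.radians(yaw_x);x=np.array([np.cos(a),np.sin(a),0]);return Rn.from_matrix(np.c_[x,np.cross([0,0,-1.],x),[0,0,-1.]])
def go2(pos,R):
    s=read_state();A=Rn.from_rotvec(s["ee_rot"])
    print("tcp",s["tool_pos"].round(4),"bed",np.round([(s["tool_pos"]-O)@d*1e3 for d in(U,V,N)],1),"w",round(s["gripper_width"],4),"q",s["qpos"].round(2))
    print("turn",(A.inv()*R).as_rotvec(degrees=True).round(1),"then shift",(R.inv().apply(np.array(pos)-s["tool_pos"])*1000).round(1))
E
python3 - <<'E'
from h import *
go2(bed(-70,21,127),RR)
E
```

```text
tcp [ 0.5828 -0.0184  0.3995] bed [111.6  -9.8 278.5] w 0.0852 q [ 0.64  0.41 -0.98  1.43  0.33  1.48  0.36]
turn [  0.2 -25.6   0.2] then shift [181.6  30.8 151.5]
```

Request:
{"fn": "carry_out", "kwargs": {
  "commands": [
    [1, 0, 0, 0, 0.1, -8.6, 0.1],
    [1, 0, 0, 0, 0.1, -8.5, 0.1],
    [1, 0, 0, 0, 0, -8.5, 0],
    [1, 36, 6, 10, 0, 0, 0],
    [1, 36, 6, 20, 0, 0, 0],
    [1, 36, 6, 30, 0, 0, 0],
    [1, 36, 6, 40, 0, 0, 0],
    [1, 37, 7, 50, 0, 0, 0],
    [1, 0, 0, 0, 0, 0, 0],
    [1, 0, 0, 0, 0, 0, 0]
  ]
}}

```text
time_s: 5.58
tool_pos: [0.545, 0.0781, 0.1895]
ee_rot: [1.18, 2.465, -0.26]
contact_force: [0.6, 0.7, 1.1]
gripper_width: 0.0853
finger_force: 0.0
```

```bash
python3 - <<'E'
from h import *
go2(bed(-70,21,27),RR)
E
```

```text
tcp [0.545  0.0781 0.1895] bed [-66.7  21.6 129.8] w 0.0853 q [ 0.22  0.44 -0.88  1.97  0.92  1.07 -0.48]
turn [ 0.1  0.1 -0.2] then shift [  3.3  -0.6 102.8]
```

Request:
{"fn": "carry_out", "kwargs": {
  "commands": [
    [1, 3, -0.5, 30, 0, 0, 0],
    [1, 0, 0, 30, 0, 0, 0],
    [1, 0, 0, 25, 0, 0, 0],
    [1, 0, 0, 17, 0, 0, 0],
    [1, 0, 0, 0, 0, 0, 0],
    [-1, 0, 0, 0, 0, 0, 0],
    [-1, 0, 0, 0, 0, 0, 0],
    [-1, 0, 0, 0, 0, 0, 0],
    [-1, 0, 0, 0, 0, 0, 0],
    [-1, 0, 0, 0, 0, 0, 0],
    [-1, 0, 0, 0, 0, 0, 0]
  ]
}}

```text
time_s: 6.95
tool_pos: [0.5696, 0.0479, 0.0946]
ee_rot: [1.177, 2.467, -0.26]
contact_force: [-2.4, 0.9, 5.9]
gripper_width: 0.0429
finger_force: 61.9
```

```bash
python3 - <<'E'
from h import *
go2(bed(-70,21,177),RR)
E
```

```text
tcp [0.5696 0.0479 0.0946] bed [-71.4  21.7  27.4] w 0.0429 q [ 0.19  0.6  -0.77  2.01  1.12  0.96 -0.62]
turn [ 0.1  0.1 -0. ] then shift [  -1.4   -0.7 -149.6]
```

Request:
{"fn": "carry_out", "kwargs": {
  "commands": [
    [-1, 0, 0, -30, 0, 0, 0],
    [-1, 0, 0, -40, 0, 0, 0],
    [-1, 0, 0, -50, 0, 0, 0],
    [-1, 0, 0, -50, 0, 0, 0],
    [-1, 0, 0, -10, 0, 8.3, 0],
    [-1, 0, 0, 0, 0, 8.3, 0],
    [-1, 0, 0, 0, 0, 8.4, 0],
    [-1, 0, 0, 0, 0, 0, 0]
  ]
}}

```text
time_s: 7.95
tool_pos: [0.5226, 0.1037, 0.2562]
ee_rot: [1.361, 2.831, 0.0]
contact_force: [-0.5, -0.2, -0.9]
gripper_width: 0.043
finger_force: 61.0
```

```bash
python3 - <<'E'
from h import *
go2([.524,-.374,.16],down(129))
E
```

```text
tcp [0.5226 0.1037 0.2562] bed [-69.3  20.3 204.7] w 0.043 q [ 0.51  0.44 -1.04  1.77  0.41  1.17  0.02]
turn [ 0.   0.  -0.4] then shift [-372.2 -299.5   96.2]
```

Request:
{"fn": "carry_out", "kwargs": {
  "commands": [
    [-1, -41, -33, 0, 0, 0, 0],
    [-1, -41, -33, 0, 0, 0, 0],
    [-1, -41, -33, 0, 0, 0, 0],
    [-1, -41, -33, 0, 0, 0, 0],
    [-1, -41, -33, 0, 0, 0, 0],
    [-1, -41, -33, 0, 0, 0, 0],
    [-1, -41, -33, 0, 0, 0, 0],
    [-1, -41, -33, 0, 0, 0, 0],
    [-1, -42, -33, 0, 0, 0, 0],
    [-1, 0, 0, 0, 0, 0, 0],
    [-1, 0, 0, 0, 0, 0, 0]
  ]
}}

```text
time_s: 9.32
tool_pos: [0.5236, -0.366, 0.2567]
ee_rot: [1.35, 2.836, -0.001]
contact_force: [-0.0, 0.9, -0.0]
gripper_width: 0.0431
finger_force: 61.1
```

```bash
python3 - <<'E'
from h import *
import pickle
s=snapshot("wrist");save(s,"w3.png");pickle.dump(s,open("w3.pkl","wb"))
go2([.524,-.374,.065],down(129))
t=pickle.load(open("top0.pkl","rb"));C=cloud(t)
w=pickle.load(open("w2.pkl","rb"))
# tub from this view: yellow mask
hsv=cv2.cvtColor(s["color"],cv2.COLOR_RGB2HSV);m=cv2.inRange(hsv,(20,150,100),(32,255,255))
D=wcloud(s);P=D[(m>0)&(D[...,2]>.05)&(D[...,2]<.065)&(abs(D[...,0]-.52)<.12)&(abs(D[...,1]+.37)<.12)];print(len(P),P.min(0),P.max(0))
A=np.c_[2*P[:,:2],np.ones(len(P))];x=np.linalg.lstsq(A,(P[:,:2]**2).sum(1),rcond=None)[0];print("circle",x[:2],np.sqrt(x[2]+x[:2]@x[:2]))
E
```

```text
tcp [ 0.5238 -0.3656  0.257 ] bed [ 262.2 -274.1   50.9] w 0.0428 q [ 1.14  0.6  -0.94  1.51  0.5   1.28  0.83]
turn [-0.   0.1  0.2] then shift [ -6.7  -5.2 192. ]
615 [ 0.46786264 -0.435716    0.05011606] [ 0.58439894 -0.31825057  0.05883605]
circle [ 0.52562925 -0.37747786] 0.05743255429774687
```

View pics/w3.png

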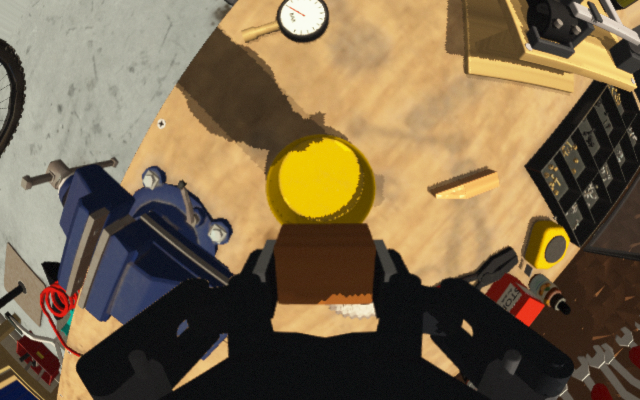

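The held offcut is at (325,262) and the tub at (320,180). The circle fit puts the tub centre at (0.526,-0.377), so I can lower the offcut in.

Request:
{"fn": "carry_out", "kwargs": {
  "commands": [
    [-1, -5, -2.5, 20, 0, 0, 0],
    [-1, -5, -3, 40, 0, 0, 0],
    [-1, 0, 0, 40, 0, 0, 0],
    [-1, 0, 0, 40, 0, 0, 0],
    [-1, 0, 0, 30, 0, 0, 0],
    [-1, 0, 0, 22, 0, 0, 0],
    [-1, 0, 0, 0, 0, 0, 0],
    [-1, 0, 0, 0, 0, 0, 0],
    [0.4, 0, 0, 0, 0, 0, 0],
    [0.4, 0, 0, 0, 0, 0, 0],
    [0.4, 0, 0, 0, 0, 0, 0],
    [0.4, 0, 0, -20, 0, 0, 0],
    [0.4, 0, 0, -40, 0, 0, 0],
    [0.4, 0, 0, -50, 0, 0, 0],
    [0.4, 0, 0, -50, 0, 0, 0],
    [0.4, 0, 0, -30, 0, 0, 0],
    [0.4, 0, 0, 0, 0, 0, 0]
  ]
}}

```text
time_s: 11.5
tool_pos: [0.5264, -0.3794, 0.2591]
ee_rot: [1.35, 2.829, -0.001]
contact_force: [-0.2, -0.3, -0.2]
gripper_width: 0.0601
finger_force: 0.0
```

```bash
python3 - <<'E'
from h import *
import pickle
s=snapshot("wrist");save(s,"w4.png")
hsv=cv2.cvtColor(s["color"],cv2.COLOR_RGB2HSV);D=wcloud(s)
m=cv2.inRange(hsv,(3,130,90),(14,255,230))>0;m&=(abs(D[...,0]-.526)<.055)&(abs(D[...,1]+.377)<.055)
print("offcut in tub px",m.sum(),np.median(D[m],0))
# large wedge from w2: mask near (402,50)
w=pickle.load(open("w2.pkl","rb"));h2=cv2.cvtColor(w["color"],cv2.COLOR_RGB2HSV)
q=w["color"][30:75,375:430];b=((h2[...,0]<17)&(h2[...,1]>130)&(h2[...,2]>150)).astype(np.uint8);z=np.zeros_like(b);z[8:95,372:432]=1;b*=z
n,l,st,ce=cv2.connectedComponentsWithStats(b);i=1+np.argmax(st[1:,4]);print(st[i],ce[i])
c=max(cv2.findContours((l==i).astype(np.uint8),cv2.RETR_EXTERNAL,cv2.CHAIN_APPROX_NONE)[0],key=len)[:,0]
X=wplane(w,c,.03)[:,:2];r=cv2.minAreaRect((X*1000).astype(np.float32));print(r,cv2.boxPoints(r).round())
E
```

```text
offcut in tub px 931 [ 0.52332221 -0.37936668  0.03379783]
[396  47  15  27  30] [402.73333333  59.1       ]
((574.3937377929688, 191.1524658203125), (1.7522306442260742, 47.74671936035156), 67.28099822998047) [[552. 200.]
 [596. 181.]
 [597. 183.]
 [553. 201.]]
```

The offcut is inside the tub. Next is the wedge.

```bash
python3 - <<'E'
from h import *
go2([.54,.20,.30],down(153.4))
go([.54,.20,.30])
E
```

```text
tcp [ 0.5256 -0.3793  0.2569] bed [ 272.9 -281.4   45.9] w 0.0596 q [ 1.14  0.61 -0.93  1.49  0.5   1.29  0.84]
turn [  0.    0.2 -24.4] then shift [246.5 524.5 -43.1]
shift [441.2 375.6 -44.3]
```

Request:
{"fn": "carry_out", "kwargs": {
  "commands": [
    [0.4, 40, 34, -8, 0, 0, 0],
    [0.4, 40, 34, -8, 0, 0, 0],
    [0.4, 40, 34, -8, 0, 0, 0],
    [0.4, 40, 34, -8, 0, 0, 0],
    [0.4, 40, 34, -8, 0, 0, 0],
    [0.4, 40, 34, -4, 0, 0, 0],
    [0.4, 40, 34, 0, 0, 0, 0],
    [0.4, 40, 34, 0, 0, 0, 0],
    [0.4, 40, 34, 0, 0, 0, 0],
    [0.4, 40, 34, 0, 0, 0, 0],
    [0.4, 41, 35, 0, 0, 0, 0],
    [0.4, 0, 0, 0, 0, 0, -8],
    [0.4, 0, 0, 0, 0, 0, -8],
    [0.4, 0, 0, 0, 0, 0, -8.4],
    [0.4, 0, 0, 0, 0, 0, 0],
    [0.4, 0, 0, 0, 0, 0, 0]
  ]
}}

```text
time_s: 13.55
tool_pos: [0.5391, 0.1991, 0.2982]
ee_rot: [0.729, 3.056, -0.001]
contact_force: [-0.1, -0.3, -0.7]
gripper_width: 0.0598
finger_force: 0.0
```

```bash
python3 - <<'E'
from h import *
import pickle
s=snapshot("wrist");save(s,"w5.png");pickle.dump(s,open("w5.pkl","wb"))
go2([.54,.20,.30],down(153.4))
E
```

```text
tcp [0.5392 0.1992 0.2983] bed [-109.3   93.3  269.8] w 0.0599 q [ 0.35  0.52 -1.14  1.61  0.49  1.32  0.25]
turn [-0.   0.  -0.2] then shift [-0.3  1.1 -1.7]
```

View pics/w5.png

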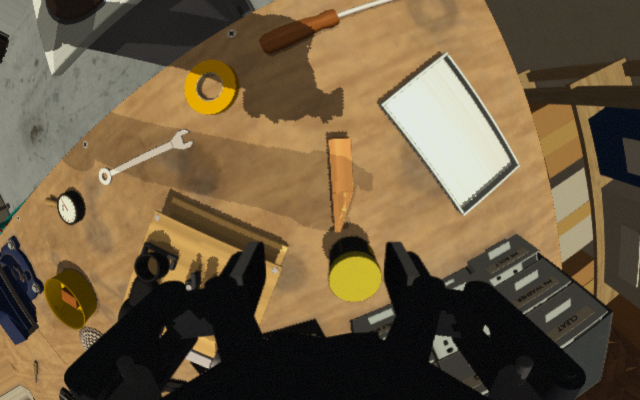

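The large wedge runs from its tail at (341,137) to its nose at (341,229), with the straight face on the left. The offcut is in the tub at (68,298). The grease tub is next to the nose, at (355,272).

```bash
python3 - <<'E'
from h import *
import pickle
s=pickle.load(open("w5.pkl","rb"));C=wcloud(s)
m=(C[...,2]>.018)&(C[...,2]<.045);z=np.zeros_like(m);z[120:235,315:372]=1;m&=z
n,l,st,ce=cv2.connectedComponentsWithStats(m.astype(np.uint8));i=1+np.argmax(st[1:,4]);m=l==i
print(st[i],"ztop",np.percentile(C[m][:,2],[50,90]))
top=m&(C[...,2]>.025)
c=max(cv2.findContours(top.astype(np.uint8),cv2.RETR_EXTERNAL,cv2.CHAIN_APPROX_NONE)[0],key=len)[:,0]
X=wplane(s,c,.03)[:,:2]*1e3
# rear part only: principal axis from left contour side (straight face)
r=cv2.minAreaRect(X.astype(np.float32));print(r,cv2.boxPoints(r).round())
lf=[];rg=[]
for y in range(145,222,4):
    xs=np.where(top[y])[0]
    if len(xs): lf.append((xs.min()-.5,y)); rg.append((xs.max()+.5,y))
L=wplane(s,lf,.03)[:,:2]*1e3;G=wplane(s,rg,.03)[:,:2]*1e3
d=L[-1]-L[0];p=np.polyfit(L[:,0],L[:,1],1);print("straight az",np.degrees(np.arctan(p[0])),np.std(np.polyval(p,L[:,0])-L[:,1]))
print(np.hstack([L,G]).round(1)[::4])
g=C[260:285,340:375].reshape(-1,3);print("grease",np.median(g,0))
E
```

```text
[ 329  138   24   95 1718] ztop [0.03001738 0.03104973]
((568.0164794921875, 208.01380920410156), (27.938251495361328, 125.05608367919922), 66.26201629638672) [[505. 220.]
 [620. 170.]
 [631. 196.]
 [516. 246.]]
straight az -22.607018932598933 0.6215721974992446
[[512.5 216.9 524.9 241.7]
 [531.3 208.9 543.8 233.9]
 [550.4 200.7 563.1 226. ]
 [569.9 192.4 582.2 216.8]
 [590.5 185.1 598.9 201.5]]
grease [0.66597429 0.17997216 0.07449184]
```

```bash
python3 - <<'E'
from h import *
go2([.524,.227,.026],down(156.5))
E
```

```text
tcp [0.5392 0.1992 0.2983] bed [-109.3   93.3  269.8] w 0.0599 q [ 0.35  0.52 -1.14  1.61  0.49  1.32  0.25]
turn [-0.   0.  -3.3] then shift [ 25.   19.5 272.3]
```

Request:
{"fn": "carry_out", "kwargs": {
  "commands": [
    [0.4, 0, 0, 0, 0, 0, -3.3],
    [0.4, 12, 10, 30, 0, 0, 0],
    [0.4, 13, 9.5, 40, 0, 0, 0],
    [0.4, 0, 0, 45, 0, 0, 0],
    [0.4, 0, 0, 45, 0, 0, 0],
    [0.4, 0, 0, 40, 0, 0, 0],
    [0.4, 0, 0, 30, 0, 0, 0],
    [0.4, 0, 0, 22, 0, 0, 0],
    [0.4, 0, 0, 0, 0, 0, 0],
    [0.4, 0, 0, 0, 0, 0, 0]
  ]
}}

```text
time_s: 14.85
tool_pos: [0.5248, 0.2277, 0.0477]
ee_rot: [0.636, 3.075, 0.002]
contact_force: [-0.3, 0.3, 1.0]
gripper_width: 0.0599
finger_force: 0.0
```

```bash
python3 - <<'E'
from h import *
go2([.524,.227,.026],down(156.5))
E
```

```text
tcp [0.5248 0.2277 0.0477] bed [-243.5  100.    55.8] w 0.0599 q [ 0.15  0.78 -0.92  1.86  0.79  0.92  0.01]
turn [0.1 0.1 0.1] then shift [ 0.5 -1.  21.7]
```

Request:
{"fn": "carry_out", "kwargs": {
  "commands": [
    [0.4, 0, -1, 11, 0, 0, 0],
    [0.4, 0, 0, 10, 0, 0, 0],
    [0.4, 0, 0, 0, 0, 0, 0],
    [-1, 0, 0, 0, 0, 0, 0],
    [-1, 0, 0, 0, 0, 0, 0],
    [-1, 0, 0, 0, 0, 0, 0],
    [-1, 0, 0, 0, 0, 0, 0],
    [-1, 0, 0, -20, 0, 0, 0],
    [-1, 0, 0, -40, 0, 0, 0],
    [-1, 0, 0, -50, 0, 0, 0],
    [-1, 0, 0, -50, 0, 0, 0],
    [-1, 0, 0, -50, 0, 0, 0],
    [-1, 0, 0, -30, 0, 0, 0],
    [-1, 0, 0, 0, 0, 0, 0]
  ]
}}

```text
time_s: 16.6
tool_pos: [0.5241, 0.227, 0.2688]
ee_rot: [0.634, 3.072, 0.003]
contact_force: [-0.6, 0.9, 0.8]
gripper_width: 0.0269
finger_force: 59.0
```

```bash
python3 - <<'E'
from h import *
go2(bed(-130,14,90),RR)
go(bed(-130,14,200))
E
```

```text
tcp [0.5241 0.227  0.2688] bed [-150.    99.1  256.2] w 0.0269 q [ 0.3   0.54 -1.13  1.66  0.52  1.27  0.22]
turn [  6.3 -24.3  27.2] then shift [-20.  -85.1 166.2]
shift [  2.6 -94.9  42.2]
```

Request:
{"fn": "carry_out", "kwargs": {
  "commands": [
    [-1, 0, 0, 0, 1.6, -6.1, 6.8],
    [-1, 0, 0, 0, 1.6, -6.1, 6.8],
    [-1, 0, 0, 0, 1.6, -6.1, 6.8],
    [-1, 0, 0, 0, 1.5, -6, 6.8],
    [-1, 0, 0, 0, 0, 0, 0],
    [-1, 0, 0, 0, 0, 0, 0]
  ]
}}

```text
time_s: 17.35
tool_pos: [0.5237, 0.2258, 0.2651]
ee_rot: [1.176, 2.476, -0.267]
contact_force: [-0.2, 0.7, -1.5]
gripper_width: 0.027
finger_force: 58.9
```

```bash
python3 - <<'E'
from h import *
go2(bed(-157,15.5,60),RR)
E
```

```text
tcp [0.5237 0.2258 0.2651] bed [-150.9   98.   252.6] w 0.027 q [-0.07  0.44 -0.88  1.76  0.78  1.32 -0.53]
turn [-0.3 -0.2  0.3] then shift [  6.1 -82.5 192.6]
```

Request:
{"fn": "carry_out", "kwargs": {
  "commands": [
    [-1, 1, -20, 20, -0.3, -0.2, 0.3],
    [-1, 1, -20, 30, 0, 0, 0],
    [-1, 1, -20, 35, 0, 0, 0],
    [-1, 2, -22, 35, 0, 0, 0],
    [-1, 1, 0, 35, 0, 0, 0],
    [-1, 0, 0, 25, 0, 0, 0],
    [-1, 0, 0, 12, 0, 0, 0],
    [-1, 0, 0, 0, 0, 0, 0],
    [-1, 0, 0, 0, 0, 0, 0]
  ]
}}

```text
time_s: 18.48
tool_pos: [0.5081, 0.1163, 0.0899]
ee_rot: [1.181, 2.465, -0.258]
contact_force: [-0.5, -0.5, -0.7]
gripper_width: 0.0271
finger_force: 58.9
```

```bash
python3 - <<'E'
from h import *
import pickle
go2(bed(-157,15.5,29),RR)
s=snapshot("wrist");pickle.dump(s,open("w6.pkl","wb"))
t=snapshot("side");save(t,"s6.png");a=t["color"][...,::-1]
im=s["color"][...,::-1]
A=cv2.resize(im[60:360,150:500],(700,600),interpolation=cv2.INTER_CUBIC);cv2.imwrite("pics/w6.png",A)
E
```

```text
tcp [0.5081 0.1163 0.0899] bed [-156.7   16.9   61.9] w 0.0271 q [ 0.    0.56 -0.75  2.09  1.07  0.97 -0.78]
turn [ 0.1  0.1 -0.2] then shift [ 0.3 -1.4 32.9]
```

View pics/w6.png

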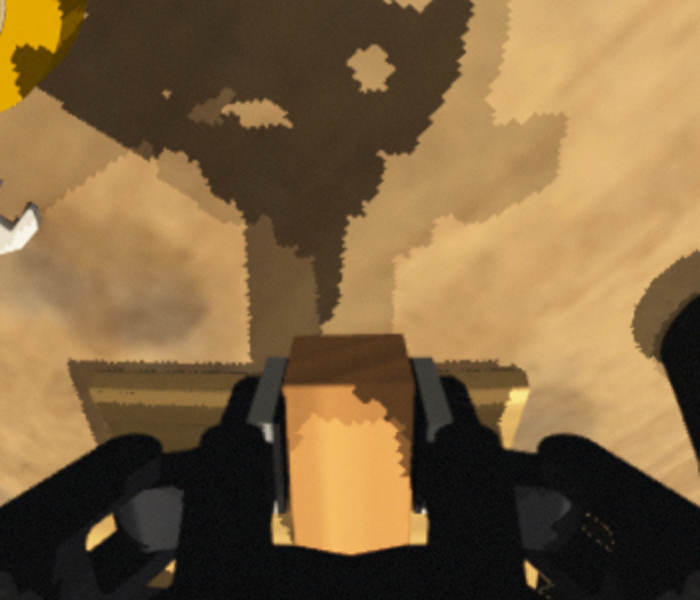

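The wedge tail is held square at (350,360) between the pads. The nose is hidden behind the gripper, so I'll advance in short steps and watch the force.

Request:
{"fn": "carry_out", "kwargs": {
  "commands": [
    [-1, 0, -0.7, 17, 0, 0, 0],
    [-1, 0, -0.7, 16, 0, 0, 0],
    [-1, 0, 0, 0, 0, 0, 0],
    [-1, -8, 0, 0, 0, 0, 0],
    [-1, -8, 0, 0, 0, 0, 0],
    [-1, -8, 0, 0, 0, 0, 0],
    [-1, 0, 0, 0, 0, 0, 0]
  ]
}}

```text
time_s: 19.45
tool_pos: [0.5298, 0.0863, 0.07]
ee_rot: [1.183, 2.463, -0.26]
contact_force: [-0.6, -0.0, -0.6]
gripper_width: 0.0269
finger_force: 59.0
```

```bash
cat >> h.py <<'E'
def bf():
    f=read_state()["contact_force"];print("F uvn",np.round([f@d for d in(U,V,N)],1))
E
python3 - <<'E'
from h import *
go2(bed(-65,15,28),RR);bf()
E
```

```text
tcp [0.5298 0.0863 0.07  ] bed [-131.6   14.9   28.3] w 0.0269 q [ 0.04  0.59 -0.71  2.08  1.13  0.93 -0.77]
turn [ 0.1  0.2 -0.3] then shift [-66.6   0.1   0.3]
F uvn [-0.6 -0.5 -0.4]
```

Request:
{"fn": "carry_out", "kwargs": {
  "commands": [
    [-1, -6, 0, 0, 0, 0, 0],
    [-1, -6, 0, 0, 0, 0, 0],
    [-1, -6, 0, 0, 0, 0, 0],
    [-1, -6, 0, 0, 0, 0, 0],
    [-1, 0, 0, 0, 0, 0, 0]
  ]
}}

```text
time_s: 20.08
tool_pos: [0.5428, 0.0693, 0.0796]
ee_rot: [1.182, 2.464, -0.261]
contact_force: [-2.9, -0.9, -1.2]
gripper_width: 0.027
finger_force: 58.6
```

```bash
python3 - <<'E'
from h import *
go2(bed(-65,15,28),RR);bf()
E
```

```text
tcp [0.5428 0.0693 0.0796] bed [-108.2   14.4   28. ] w 0.027 q [ 0.08  0.58 -0.7   2.07  1.12  0.92 -0.7 ]
turn [ 0.   0.1 -0.3] then shift [-43.2   0.6  -0. ]
F uvn [-1.5 -2.9 -0.6]
```

The pin is pressing sideways at about 3 N, so the wedge is engaged. I'll keep pushing.

Request:
{"fn": "carry_out", "kwargs": {
  "commands": [
    [-1, -6, 0, 0, 0, 0, 0],
    [-1, -6, 0, 0, 0, 0, 0],
    [-1, -6, 0, 0, 0, 0, 0],
    [-1, -6, 0, 0, 0, 0, 0],
    [-1, 0, 0, 0, 0, 0, 0]
  ]
}}

```text
time_s: 20.7
tool_pos: [0.5563, 0.053, 0.0897]
ee_rot: [1.181, 2.465, -0.26]
contact_force: [-3.3, 0.3, -2.5]
gripper_width: 0.027
finger_force: 58.9
```

```bash
python3 - <<'E'
from h import *
go2(bed(-65,15,28),RR);bf()
E
```

```text
tcp [0.5563 0.053  0.0897] bed [-84.8  14.5  28.2] w 0.027 q [ 0.12  0.57 -0.7   2.05  1.1   0.92 -0.64]
turn [ 0.   0.1 -0.2] then shift [-19.8   0.5   0.2]
F uvn [-3.2 -2.4 -1.3]
```

Request:
{"fn": "carry_out", "kwargs": {
  "commands": [
    [-1, -6, 0, 0, 0, 0, 0],
    [-1, -7, 0, 0, 0, 0, 0],
    [-1, -7, 0, 0, 0, 0, 0],
    [-1, 0, 0, 0, 0, 0, 0],
    [-1, 0, 0, 1, 0, 0, 0],
    [-1, 0, 0, 0, 0, 0, 0]
  ]
}}

```text
time_s: 21.45
tool_pos: [0.5686, 0.0382, 0.098]
ee_rot: [1.181, 2.463, -0.261]
contact_force: [-1.5, -1.7, 3.5]
gripper_width: 0.0268
finger_force: 59.4
```

```bash
python3 - <<'E'
from h import *
go2(bed(-65,15,28),RR);bf()
E
```

```text
tcp [0.5686 0.0382 0.098 ] bed [-63.8  14.8  27.5] w 0.0268 q [ 0.15  0.56 -0.7   2.03  1.09  0.91 -0.59]
turn [ 0.1  0.2 -0.3] then shift [ 1.2  0.2 -0.5]
F uvn [ 1.8 -2.3  3. ]
```

Request:
{"fn": "carry_out", "kwargs": {
  "commands": [
    [0.3, 0, 0, 0, 0, 0, 0],
    [0.3, 0, 0, 0, 0, 0, 0],
    [0.3, 0, 0, 0, 0, 0, 0],
    [0.3, 0, 0, -20, 0, 0, 0],
    [0.3, 0, 0, -40, 0, 0, 0],
    [0.3, 0, 0, -50, 0, 0, 0],
    [0.3, 0, 0, -50, 0, 0, 0],
    [0.3, 0, 0, -40, 0, 0, 0],
    [0.3, -40, -20, 0, 0, 0, 0],
    [0.3, -40, -20, 0, 0, 0, 0],
    [0.3, 0, -20, 0, 0, 0, 0],
    [0.3, 0, -20, 0, 0, 0, 0],
    [0.3, 0, 0, 0, 0, 0, 0]
  ]
}}

```text
time_s: 23.08
tool_pos: [0.4967, -0.003, 0.3125]
ee_rot: [1.182, 2.463, -0.262]
contact_force: [0.4, 0.7, 1.1]
gripper_width: 0.0557
finger_force: 0.0
```

```bash
python3 - <<'E'
from h import *
import pickle
go2(bed(15,-65,127),RR)
s=snapshot("wrist");pickle.dump(s,open("w7.pkl","wb"));save(s,"w7.png")
A=s["color"][40:300,190:490,::-1];cv2.imwrite("pics/w7c.png",cv2.resize(A,(690,598),interpolation=cv2.INTER_CUBIC))
E
```

```text
tcp [ 0.4967 -0.003   0.3125] bed [ 14.9 -67.  227.5] w 0.0557 q [ 0.45  0.1  -0.86  1.97  0.58  1.05 -0.01]
turn [-0.   0.2 -0.3] then shift [-1.000e-01  2.000e+00  1.005e+02]
```

View pics/w7c.png

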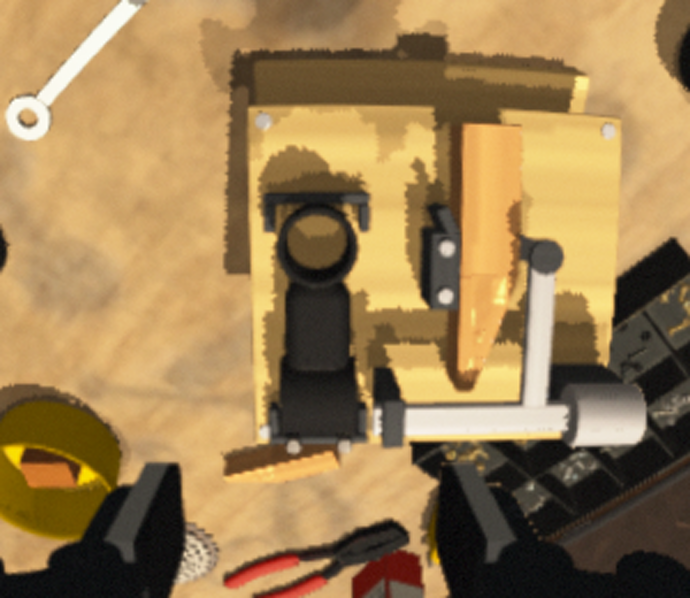

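The wedge stands by itself in the lane, from its tail at (490,125) to its nose at (468,385). The pin (543,255) sits on its parallel part. The bar tip at (372,418) is clear of the stem's right edge at (362,418).

```bash
python3 - <<'E'
from h import *
import pickle
s=pickle.load(open("w7.pkl","rb"))
q=lambda x,y:(190+x/2.3-.3,40+y/2.3-.3)
def uvn(p,n):
    X=wplane(s,[q(*p)],pl=(N,N@(O+N*n*1e-3)))[0]-O;return (np.array([X@U,X@V,X@N])*1e3).round(1)
for nm,p,n in[("tail",(490,124),30),("shoulder",(505,275),30),("fence face",(459,290),32),("pin",(543,257),50),("arm L",(524,340),50),("arm R",(553,340),50),("bar tip",(374,418),50),("stem R",(363,410),40),("stem L",(279,410),40),("neckL",(287,320),35),("neckR",(349,320),35),("neck top end",(316,284),35),("neck low end",(316,358),35),("stem hi",(320,440),40),("ring low",(317,204),40)]:print(nm,uvn(p,n))
E
```

```text
tail [-77.5  12.9  30. ]
shoulder [-8.5 21.9 30. ]
fence face [-1.5 -0.2 32. ]
pin [-19.7  33.4  50. ]
arm L [17.5 26.8 50. ]
arm R [17.5 40.7 50. ]
bar tip [ 53.4 -39.7  50. ]
stem R [ 53.1 -43.9  40. ]
stem L [ 52.9 -82.5  40. ]
neckL [ 11.9 -78.4  35. ]
neckR [ 12.  -50.6  35. ]
neck top end [ -4.4 -65.3  35. ]
neck low end [ 29.6 -65.4  35. ]
stem hi [ 67.7 -63.7  40. ]
ring low [-40.3 -64.8  40. ]
```

Request:
{"fn": "carry_out", "kwargs": {
  "commands": [
    [0.3, 1, 1.2, 30, 0, 0, 0],
    [0.3, 1, 1.3, 50, 0, 0, 0],
    [0.3, 0, 0, 50, 0, 0, 0],
    [0.3, 0, 0, 35, 0, 0, 0],
    [0.3, 0, 0, 20, 0, 0, 0],
    [0.3, 0, 0, 13, 0, 0, 0],
    [0.3, 0, 0, 0, 0, 0, 0],
    [0.3, 0, 0, 0, 0, 0, 0]
  ]
}}

```text
time_s: 24.12
tool_pos: [0.5517, -0.0636, 0.1328]
ee_rot: [1.18, 2.465, -0.259]
contact_force: [0.7, -1.1, 0.4]
gripper_width: 0.0556
finger_force: 0.0
```

```bash
python3 - <<'E'
from h import *
go2(bed(13,-64.5,29),RR);bf()
E
```

```text
tcp [ 0.5517 -0.0636  0.1328] bed [ 13.  -62.3  30.2] w 0.0556 q [ 0.37  0.44 -0.69  2.09  1.04  0.81 -0.36]
turn [ 0.1  0.1 -0.2] then shift [-0.  -2.2  1.2]
F uvn [ 1.3 -0.2 -0.1]
```

Request:
{"fn": "carry_out", "kwargs": {
  "commands": [
    [0.3, 0, -2.2, 1, 0, 0, 0],
    [-1, 0, 0, 0, 0, 0, 0],
    [-1, 0, 0, 0, 0, 0, 0],
    [-1, 0, 0, 0, 0, 0, 0],
    [-1, 0, 0, 0, 0, 0, 0],
    [-1, 0, 0, 0, 0, 0, 0]
  ]
}}

```text
time_s: 24.88
tool_pos: [0.55, -0.0658, 0.132]
ee_rot: [1.18, 2.464, -0.26]
contact_force: [-3.5, 0.9, 5.7]
gripper_width: 0.0292
finger_force: 59.0
```

```bash
python3 - <<'E'
from h import *
go2(bed(13,-64.5,29),RR);bf()
E
```

```text
tcp [ 0.55   -0.0658  0.132 ] bed [ 13.2 -65.1  29.1] w 0.0292 q [ 0.37  0.44 -0.69  2.09  1.04  0.8  -0.36]
turn [ 0.1  0.2 -0.2] then shift [0.2 0.6 0.1]
F uvn [-0.2 -2.2  6.4]
```

Gripped. Now I'll lift slowly along n and check the forces.

Request:
{"fn": "carry_out", "kwargs": {
  "commands": [
    [-1, 0, 0, -8, 0, 0, 0],
    [-1, 0, 0, -8, 0, 0, 0],
    [-1, 0, 0, 0, 0, 0, 0]
  ]
}}

```text
time_s: 25.25
tool_pos: [0.5455, -0.0603, 0.1463]
ee_rot: [1.181, 2.465, -0.259]
contact_force: [0.0, -0.4, -1.8]
gripper_width: 0.0289
finger_force: 60.1
```

```bash
python3 - <<'E'
from h import *
go2(bed(13,-64.5,180),RR);bf()
E
```

```text
tcp [ 0.5455 -0.0603  0.1463] bed [ 12.8 -65.2  45.2] w 0.0289 q [ 0.38  0.41 -0.71  2.09  1.    0.82 -0.33]
turn [ 0.1  0.1 -0.2] then shift [  -0.2    0.7 -134.8]
F uvn [-0.5 -0.2 -1.8]
```

Request:
{"fn": "carry_out", "kwargs": {
  "commands": [
    [-1, 0, 0, -20, 0, 0, 0],
    [-1, 0, 0, -40, 0, 0, 0],
    [-1, 0, 0, -45, 0, 0, 0],
    [-1, 0, 0, -40, 0, 0, 0],
    [-1, 0, 0, 0, 0, 8.3, 0],
    [-1, 0, 0, 0, 0, 8.3, 0],
    [-1, 0, 0, 0, 0, 8.4, 0],
    [-1, 0, 0, 0, 0, 0, -8],
    [-1, 0, 0, 0, 0, 0, -10],
    [-1, 0, 0, 0, 0, 0, -10],
    [-1, 0, 0, 0, 0, 0, -10],
    [-1, 0, 0, 0, 0, 0, -10],
    [-1, 0, 0, 0, 0, 0, -10],
    [-1, 0, 0, 0, 0, 0, -9],
    [-1, 0, 0, 0, 0, 0, 0],
    [-1, 0, 0, 0, 0, 0, 0]
  ]
}}

```text
time_s: 27.25
tool_pos: [0.5065, -0.0131, 0.2768]
ee_rot: [-0.427, 3.11, -0.001]
contact_force: [0.4, 0.2, -2.0]
gripper_width: 0.0286
finger_force: 60.1
```

```bash
python3 - <<'E'
from h import *
go2([.569,.376,.2],down(196))
E
```

```text
tcp [ 0.5065 -0.0131  0.2768] bed [ 12.5 -65.7 189.3] w 0.0286 q [ 0.82  0.38 -1.12  1.8   0.37  1.19  1.43]
turn [-0.   0.2 -0.4] then shift [-167.3  356.8   76.8]
```

Request:
{"fn": "carry_out", "kwargs": {
  "commands": [
    [-1, -17, 36, 0, 0, 0, 0],
    [-1, -17, 36, 0, 0, 0, 0],
    [-1, -17, 36, 0, 0, 0, 0],
    [-1, -17, 36, 0, 0, 0, 0],
    [-1, -17, 36, 0, 0, 0, 0],
    [-1, -17, 36, 2, 0, 0, 0],
    [-1, -17, 36, 5, 0, 0, 0],
    [-1, -16, 35, 10, 0, 0, 0],
    [-1, -16, 35, 15, 0, 0, 0],
    [-1, -16, 35, 15, 0, 0, 0],
    [-1, 0, 0, 20, 0, 0, 0],
    [-1, 0, 0, 0, 0, 0, 0],
    [-1, 0, 0, 0, 0, 0, 0]
  ]
}}

```text
time_s: 28.88
tool_pos: [0.5709, 0.3749, 0.2107]
ee_rot: [-0.429, 3.109, -0.002]
contact_force: [-0.4, 0.4, -0.5]
gripper_width: 0.0286
finger_force: 60.2
```

```bash
python3 - <<'E'
from h import *
import pickle
s=snapshot("wrist");pickle.dump(s,open("w8.pkl","wb"));save(s,"w8.png")
t=pickle.load(open("w5.pkl","rb"))
print("tray from w5",wplane(t,[(446,53),(520,165),(464,214),(380,104)],.022).round(3))
go2([.569,.376,.036],down(196))
E
```

```text
tray from w5 [[0.468 0.414 0.022]
 [0.659 0.464 0.022]
 [0.686 0.35  0.022]
 [0.495 0.3   0.022]]
tcp [0.571  0.375  0.2111] bed [-251.9  228.6  240. ] w 0.0287 q [-0.09  0.73 -0.94  1.45  0.6   1.27  0.76]
turn [-0.1  0.2 -0.3] then shift [  1.6   1.5 175.1]
```

View pics/w8.png

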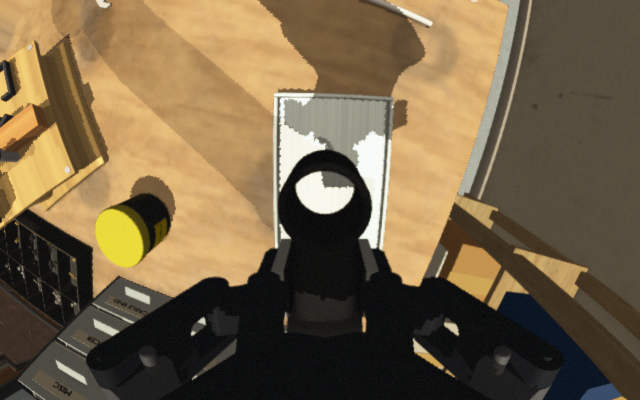

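The stem is held over the tray and in line with it; the tray runs from (275,95) to (390,95) and downward. Two views put the tray centre at about (0.577,0.382).

Request:
{"fn": "carry_out", "kwargs": {
  "commands": [
    [-1, -1.5, 3, 30, 0, 0, 0],
    [-1, -1, 2.5, 40, 0, 0, 0],
    [-1, 0, 0, 40, 0, 0, 0],
    [-1, 0, 0, 30, 0, 0, 0],
    [-1, 0, 0, 20, 0, 0, 0],
    [-1, 0, 0, 10, 0, 0, 0],
    [-1, 0, 0, 0, 0, 0, 0],
    [-1, 0, 0, 0, 0, 0, 0]
  ]
}}

```text
time_s: 29.92
tool_pos: [0.5722, 0.3826, 0.0415]
ee_rot: [-0.431, 3.107, 0.001]
contact_force: [0.9, -0.9, -2.0]
gripper_width: 0.0287
finger_force: 60.2
```

```bash
python3 - <<'E'
from h import *
go2([.572,.381,.035],down(195.5));bf()
E
```

```text
tcp [0.5722 0.3826 0.0415] bed [-328.2  234.4   88.5] w 0.0287 q [-0.15  0.9  -0.83  1.56  0.75  1.02  0.65]
turn [-0.   0.3  0.3] then shift [ 0.6 -1.5  6.5]
F uvn [ 0.3  0.1 -2.4]
```

Request:
{"fn": "carry_out", "kwargs": {
  "commands": [
    [-1, 0, 0, 3, 0, 0, 0],
    [-1, 0, 0, 3, 0, 0, 0],
    [-1, 0, 0, 1.5, 0, 0, 0],
    [-1, 0, 0, 0, 0, 0, 0],
    [0.3, 0, 0, 0, 0, 0, 0],
    [0.3, 0, 0, 0, 0, 0, 0],
    [0.3, 0, 0, 0, 0, 0, 0],
    [0.3, 0, 0, -15, 0, 0, 0],
    [0.3, 0, 0, -40, 0, 0, 0],
    [0.3, 0, 0, -50, 0, 0, 0],
    [0.3, 0, 0, -50, 0, 0, 0],
    [0.3, 0, 0, -50, 0, 0, 0],
    [0.3, 0, 0, -50, 0, 0, 0],
    [0.3, 50, 0, 0, 0, 0, 0],
    [0.3, 50, 0, 0, 0, 0, 0],
    [0.3, 0, 0, 0, 0, 0, 0],
    [0.3, 0, 0, 0, 0, 0, 0]
  ]
}}

```text
time_s: 32.05
tool_pos: [0.4754, 0.3547, 0.2885]
ee_rot: [-0.431, 3.107, -0.001]
contact_force: [-0.7, -1.2, -0.1]
gripper_width: 0.0553
finger_force: 0.0
```

```bash
python3 - <<'E'
from h import *
go2([.572,.381,.035],down(195.5));bf()
s=snapshot("wrist");t=snapshot("top")
C=wcloud(s);m=(abs(C[...,0]-.577)<.1)&(abs(C[...,1]-.382)<.07)&(C[...,2]>.03)&(C[...,2]<.1)
print("stem",m.sum(),C[m].mean(0).round(3),np.percentile(C[m][:,2],[50,98]))
a=cv2.resize(s["color"][...,::-1],(560,350));b=cv2.resize(t["color"][110:260,150:470,::-1],(560,262),interpolation=cv2.INTER_CUBIC)
cv2.imwrite("pics/fin.png",np.vstack([a,b])[:600])
E
```

```text
tcp [0.4754 0.3547 0.2885] bed [-259.4  141.6  328.9] w 0.0553 q [-0.01  0.53 -1.04  1.59  0.47  1.3   0.73]
turn [-0.1  0.3  0.3] then shift [-100.1   -0.5  253.5]
F uvn [ 0.4 -1.3 -0.3]
stem 1554 [0.578 0.383 0.04 ] [0.03910072 0.04482684]
```

View pics/fin.png

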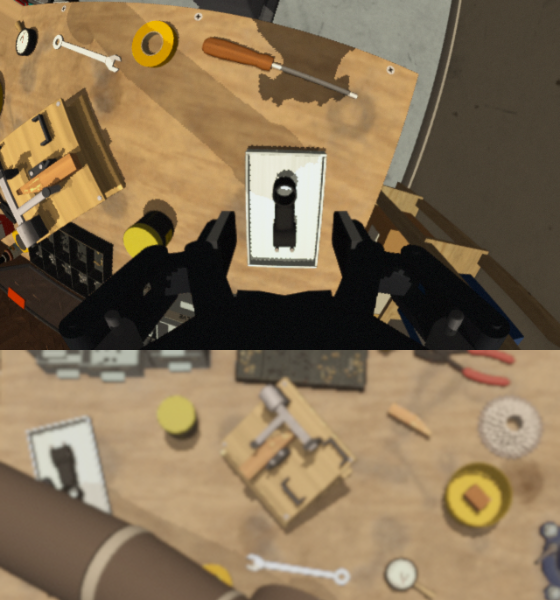

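The stem lies flat in the tray at (285,210), with its top at z≈0.045. The wedge still holds the catch open at (265,455), the offcut is in the upright tub at (477,497), and the other things are where they were. I'll hand it in.

```bash
python3 -c "
from workcell import arm
print(arm.sign_off())"
```

```text
the job is handed in; nothing more can be done
None
```

The job is done and handed in at about 32 s of the 72 s allowed: the offcut is in the upright tub, the wedge is holding the catch open by itself, and the stem lies flat in the aluminium tray.

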